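# Weigh the jar at the back of the caddy

## Task

Weigh the sample jar that stands in the rear pocket of the storage caddy: first move the two jars in front of it out of the way onto the side tray, then take the rear jar and stand it in the middle of the balance's pan. With it there, put the other two jars back in the caddy, each where it stood at the start, and leave the rear pocket empty. Keep all jars upright and do not disturb the pen, the needle and the counter lying on the bench.

Things in the scene. Friction and masses are not known exactly. Their poses are not given: they have to be found in the camera images.
- jar_large: white screw-top sample jar with a white cap, 55 mm across the cap, 80 mm high; body 52 mm across, the cap is the top 16 mm and the widest part; round, solid, closed, about 60 g (weights vary by up to 40 percent). One of three jars that stand in the caddy; which stands where changes. Origin: centre of its underside; z up
- jar_medium: white screw-top sample jar with a red cap, 51 mm across the cap, 72 mm high; body 48 mm across, the cap is the top 16 mm and the widest part; round, solid, closed, about 60 g (weights vary by up to 40 percent). One of three jars that stand in the caddy; which stands where changes. Origin: centre of its underside; z up
- jar_small: white screw-top sample jar with a yellow cap, 45 mm across the cap, 64 mm high; body 42 mm across, the cap is the top 16 mm and the widest part; round, solid, closed, about 60 g (weights vary by up to 40 percent). One of three jars that stand in the caddy; which stands where changes. Origin: centre of its underside; z up
- caddy: grey fixed base plate 6 mm thick (x -102 to +66, y +-72 mm) with a U-shaped rear pocket, open to the robot; its 4 mm walls reach 60 mm above the bench: sides at y = +-35 mm from x = -8 to +62 mm, back at x = +62 mm. Origin: on the bench under the rear jar (within 2 mm); x to the back, y left. The front jars start on the plate within 4 mm of (-64, 32) and (-64, -32) mm
- side_tray: shallow steel tray fixed to the bench, 116 x 156 mm over all, floor 4 mm thick, rim 3 mm wide and 10 mm high, empty at the start; room for two jars side by side along y. Origin: on the bench under its centre; x the short way, y the long way, z up
- balance: compact laboratory balance fixed to the bench: white housing 145 x 124 mm, 21 mm high, with a black display towards the robot, and a round steel pan 104 mm across whose flat top is 32 mm above the bench; the pan does not move. Origin: on the bench under the pan's centre; the housing runs from x = -88 to +57 mm, y +-62 mm
- pen: red marker pen lying on the bench, 130 mm long, 16 mm thick, lengthwise away from the robot; to be left alone. Origin: under its middle; y along it
- needle: dissecting needle with a wooden handle lying on the bench, 158 mm long, 9 mm thick, lengthwise away from the robot; to be left alone. Origin: under its middle; y along it
- counter: round hand tally counter lying on the bench, 51 x 53 mm, 22 mm high; to be left alone. Origin: centre of its underside. Overhead, behind the work: a wall shelf (front edge at world x = 0.57 m, 0.59 m above the bench) and a hanging bag (x 0.515 to 0.56, y -0.515 to -0.307 m, 0.37 m and more above the bench): keep the wrist low and in front of them
Not all that is in view belongs to the job. Leave any black look-alike of the jar_small alone.

How it is judged:
By the outcome, as a careful person would: the job done as asked, in the order asked, and still so for the second after the job is handed in, with the robot touching nothing.
It also fails if it takes over 131 s, if anything falls off the work surface, if the arm or the gripper's body presses on something with over 40 N, if the wrist force passes 120 N, or if a joint passes its speed limit or range.

## Robot

A 7-joint arm with a two-finger parallel gripper is mounted at the origin on a cart in front of the work surface, level with it; the furniture and walls round the work are solid. World frame = base frame: x ahead of the robot, y to its left, z up, the work surface at z = 0. Lengths are in mm, angles in rad, forces in N, time in s.
With the tool pointing down it reaches from about 400 to 875 mm from the base axis. Payload 4.4 kg.
Tool frame: the origin (TCP) lies at the very end of the fingers, on their centre line; the grasp point (between the pads) lies ctrl.grip_depth behind it (ctrl.grip_depth is the distance from the TCP to the grasp point, in mm); z points along the fingers, y is the line along which they close (so a half turn about z gives the same grasp; the last joint's range is limited). The gripper opens to 85 mm and grips with 20 to 120 N. Pads are 22 mm wide; open, the fingers measure 114 mm over their backs; the gripper's body (76 mm by 85 mm) begins 54 mm behind the grasp point. The pads swing forward as they close: fully open they stand 13 mm farther back than shut.
Start: joints at [1.177, 0.628, 0.038, 1.517, -0.027, 0.996, -0.02], TCP at [209.302, -615.394, 231.313] pointing down, gripper open.
Joint ranges: [-3.06, 3.06], [-0.37, 2.12], [-1.25, 1.32], [0.18, 2.47], [-1.1, 4.24], [0.23, 1.98], [-2.94, 2.94]. Speed limits (rad/s): [2.57, 2.57, 3.14, 3.14, 3.14, 3.14, 3.14].

## Interface

Orientations are given as a unit quaternion [w, x, y, z].
In Python, from workcell import ctrl, vision, models gives the robot as it stands. The module is installed in compiled form; this text tells all that it offers.
- The arm moves only by the tool play_rows, never from a script. Its argument "increments" is a list of rows, each a list of 2 entries, a list of its own where there are three numbers: the shift along the tool's x, y, z in m, then the turn, a rotation vector about the tool's x, y, z in degrees. A call has 1 to 8 rows; each row is the pose to reach, as a shift and turn from the pose commanded when the call began, along the tool's axes at that moment; what a row does not reach only later rows make up. A row lasts 1/8 s, in which the tool goes at most 62.5 mm and 10.7 degrees, less where a joint would pass 70% of its speed; a pose out of reach is approached as far as the arm can. A call with a gripper value outside its range is refused whole. "hand" is the closure, from 0 (fully open) to 1 (shut), set as the call begins (left out, the last holds). The fingers move at their own pace and stop on an object; "squeeze" is the grip in N (left out, the last holds). Time passes only in rows, so rows that repeat a pose let the fingers close. It gives the time, the measured TCP pose, the force, the opening and the grip force at its end, in the units of the state.
- ctrl.get_state(): the state, without advancing time (a new reading comes with each control period).
- vision.get_image(name): name is "scene" or "top"; returns (picture, depth): 420x560x3 uint8, red, green, blue; 420x560 float32, mm along the optical axis (not along the pixel's ray), 0 where there is no reading.
- vision.camera_params(name): a dict with "K" (3x3 intrinsics, pixels), "k1" (the pictures are not rectified: a ray, as slopes to the right and down, at radius r is drawn at 1 + k1 r^2 times it, then the intrinsics apply), "cam_to_world" (4x4, takes a point from camera to world coordinates). Camera axes: x right, y up, looking along -z (the intrinsics and any distortion apply to the point x, -y, -z); pixel columns grow to the right and rows downward; lengths in mm; the calibration is good to about 2 mm. A picture is of the moment at which its call begins. camera_params takes no time and is no camera call.
- ctrl.hand_in(): hands the job in; it is judged then, once.
Trained networks look in the newest picture that a camera, given by its name, has taken for a name from the list of things; names that differ only in an ending like _2 or _b are one class to them, and where a whole thing is asked for, a point or a joint stands for the part that bears it (a point fixed in the world has none). Each returns a list of dicts, best first, with "score" (0 to 1); they miss things now and then, are a little off and sometimes report something else, mostly with a low value. They report only what shows in the picture. A call takes as long as a camera call. They do not tell look-alikes from the thing itself.
- models.look_for(camera, query): "location" ([x, y, z] in mm, in world coordinates, good to about 4 mm: the middle of the surface that is visible of it).
- models.silhouettes(camera, query): "pixels" (420x560 bool, what is visible of it).
- models.pinpoint(camera, query): "location" ([x, y, z] in mm, in world coordinates, good to about 4 mm: a listed point, or the origin of a listed thing).
The state is a dict: "time": time; "q": joint angles; "qd": joint speeds; "joint_efforts": joint torques, N m; "tcp_pos": TCP position; "orientation": TCP orientation; "contact_force": force on the tool from outside, world axes, zero at the start; "moment": the same for the moment, N m; "grip_width": finger opening in mm; "grasp_force": force on a finger pad.
Only numpy, scipy, OpenCV 4.12 (cv2) and the standard library are available. Lean on these libraries where they do the work, as an engineer would, in place of code of your own. Each camera call takes 0.05 s, during which the arm holds its last target. There are 200 camera calls.

## Working session

There is one attempt and no reset: what is moved stays moved. The work goes in short steps, Python scripts to look and compute and a tool call to move; the robot and the scene stay as the last step left them, time stands still between calls to the robot, and variables do not carry over. Pictures are saved under pics/ and viewed, at most 14 in all, crops included, and the job is handed in when it is done.

Besides the shell and the picture viewer there is one more tool, called after ">>>" as name(argument=value, ...), one argument or row to a line, values as JSON. play_rows: Moves the arm, as the interface text tells. Its arguments: {"type":"object","properties":{"increments":{"type":"array"},"hand":{"type":"number"},"squeeze":{"type":"number"}},"required":["increments"]}

```bash
mkdir -p pics
cat > h.py <<'E'
import numpy as np, cv2
from workcell import ctrl, vision, models
def save(name,fn,crop=None,scale=1):
    im,d=vision.get_image(name)
    o=im[...,::-1]
    if crop: o=o[crop[1]:crop[3],crop[0]:crop[2]]
    if scale!=1: o=cv2.resize(o,None,fx=scale,fy=scale,interpolation=cv2.INTER_CUBIC)
    cv2.imwrite('pics/'+fn,o); return im,d
def world(name,d):
    p=vision.camera_params(name);K=np.array(p['K']);k1=p['k1'];T=np.array(p['cam_to_world'])
    h,w=d.shape;u,v=np.meshgrid(np.arange(w),np.arange(h))
    x=(u-K[0,2])/K[0,0];y=(v-K[1,2])/K[1,1];X,Y=x.copy(),y.copy()
    for _ in range(8):
        f=1+k1*(X*X+Y*Y);X=x/f;Y=y/f
    P=np.stack([X*d,-Y*d,-d,np.ones_like(d)],-1)
    W=(P@T.T)[...,:3];W[d==0]=np.nan;return W
E
python3 - <<'E'
from h import *
s=ctrl.get_state();print(s,ctrl.grip_depth)
for c in('scene','top'):
    im,d=save(c,c+'0.png');print(c,vision.camera_params(c))
    for q in('jar_large','jar_medium','jar_small','caddy','side_tray','balance','pen','needle','counter'):
        print(q,[(np.round(r['location']).tolist(),round(r['score'],2)) for r in models.pinpoint(c,q)[:3]])
print(ctrl.get_state()['time'])
E
```

```text
{'time': 0.0, 'q': array([ 1.17719589,  0.62934274,  0.03843502,  1.51835036, -0.02701285,
        0.99628952, -0.01998815]), 'qd': array([-1.61652326e-03, -1.24457299e-03,  9.84399231e-04,  2.17852765e-03,
        6.14558517e-04, -5.42563856e-06,  7.37391501e-04]), 'joint_efforts': array([-6.41132319e-04, -5.63424361e+01,  1.22603774e+00, -1.93453735e+01,
        1.09904876e-02,  1.02621727e-02, -1.52277602e-05]), 'tcp_pos': array([ 209.11308205, -614.79764318,  230.39679176]), 'orientation': array([-9.22846070e-04,  9.86597082e-01,  1.63172675e-01, -1.57329527e-04]), 'contact_force': array([-0.61336575,  0.50063834, -0.26398267]), 'moment': array([-0.04232241, -0.04285237,  0.01688825]), 'grasp_force': 0.0, 'grip_width': 85.4973149708669} 18.700000000000003
scene {'K': array([[450.46559335,   0.        , 271.35646605],
       [  0.        , 450.46559335, 204.59304187],
       [  0.        ,   0.        ,   1.        ]]), 'k1': -0.07161552979689129, 'cam_to_world': array([[-5.61720892e-01,  5.42884625e-01, -6.24296343e-01,
        -6.97505432e+01],
       [-8.27312192e-01, -3.730745
[... 982 characters left out ...]
-02,
         4.39252038e+02],
       [-9.99303328e-01, -4.55294568e-03,  3.70422590e-02,
         1.72761069e+01],
       [ 3.64458771e-02,  9.46275187e-02,  9.94845380e-01,
         9.00750774e+02],
       [ 0.00000000e+00,  0.00000000e+00,  0.00000000e+00,
         1.00000000e+00]])}
jar_large [([436.0, -99.0, 2.0], 0.79)]
jar_medium [([439.0, -31.0, 4.0], 0.83)]
jar_small [([415.0, 304.0, -2.0], 0.98), ([501.0, -63.0, 10.0], 0.7)]
caddy [([501.0, -60.0, -1.0], 0.82)]
side_tray [([432.0, -285.0, 5.0], 0.87)]
balance [([428.0, 157.0, 0.0], 0.57), ([434.0, -284.0, 2.0], 0.23)]
pen [([458.0, -184.0, -6.0], 0.63)]
needle [([470.0, 57.0, -0.0], 0.46)]
counter [([648.0, -193.0, -1.0], 0.6)]
1.0
```

View pics/top0.png

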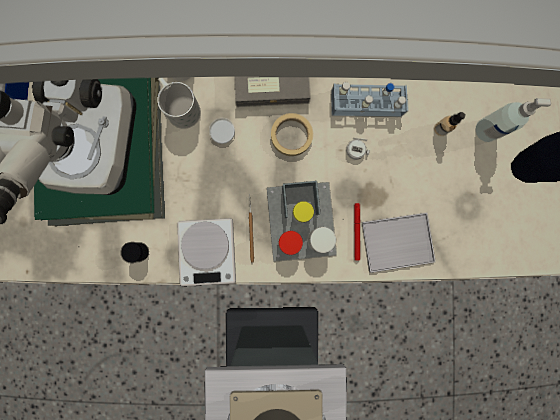

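Run:
```python
from h import *
im,d=save('top','top1.png',(210,90,400,260),3)
W=world('top',d)
def fit(mask):
    pts=np.argwhere(mask);(c,r)=cv2.minEnclosingCircle(W[mask][:,:2].astype(np.float32)) if 0 else ((np.median(W[mask][:,:2],0)),0)
    P=W[mask];lo,hi=np.percentile(P[:,:2],[1,99],axis=0)
    return np.round((lo+hi)/2,1),np.round(hi-lo,1),np.round(np.median(P[:,2]),1),pts.mean(0).round()
for n,h in(('jar_large',80),('jar_medium',72),('jar_small',64)):
    for r in models.silhouettes('top',n)[:2]:
        m=r['pixels']&(abs(W[...,2]-h)<8)
        if m.sum()>20: print(n,fit(m),m.sum(),im[m].mean(0).round())
for n,z in(('balance',32),('side_tray',None),('pen',None),('needle',None),('counter',None),('caddy',None)):
    for r in models.silhouettes('top',n)[:1]:
        m=r['pixels']&~np.isnan(W[...,2])
        if z: m&=abs(W[...,2]-z)<5
        print(n,fit(m),m.sum(),r['score'])
print(vision.camera_params('top')['K'][0,0])
```

```text
jar_large (array([439.6, -97.5]), array([51.2, 51.2]), np.float64(85.3), array([240., 323.])) 516 [183. 185. 171.]
jar_medium (array([434. , -31.6]), array([47.4, 47.5]), np.float64(77.5), array([242., 290.])) 437 [177.  38.  25.]
jar_small (array([415.3, 303.6]), array([41.9, 40.7]), np.float64(64.5), array([252., 131.])) 346 [17. 17. 18.]
jar_small (array([498.6, -59.2]), array([40. , 41.9]), np.float64(70.2), array([211., 303.])) 285 [178. 170.  47.]
balance (array([429.6, 151.7]), array([95.3, 95.9]), np.float64(32.2), array([245., 205.])) 1741 0.9
side_tray (array([ 432.1, -282.6]), array([122.2, 160.4]), np.float64(4.5), array([242., 398.])) 3406 0.72
pen (array([ 456.7, -187.7]), array([123.5,  18.5]), np.float64(13.0), array([232., 357.])) 369 0.61
needle (array([444.5,  52.6]), array([102.9,   8.9]), np.float64(7.4), array([238., 251.])) 169 0.53
counter (array([434.2,  51.6]), array([75.2,  6.9]), np.float64(7.6), array([250., 251.])) 65 0.64
caddy (array([481.2, -59.7]), array([169.1, 143.4]), np.float64(6.6), array([216., 299.])) 3413 0.75
397.40686018366944
```

View pics/top1.png

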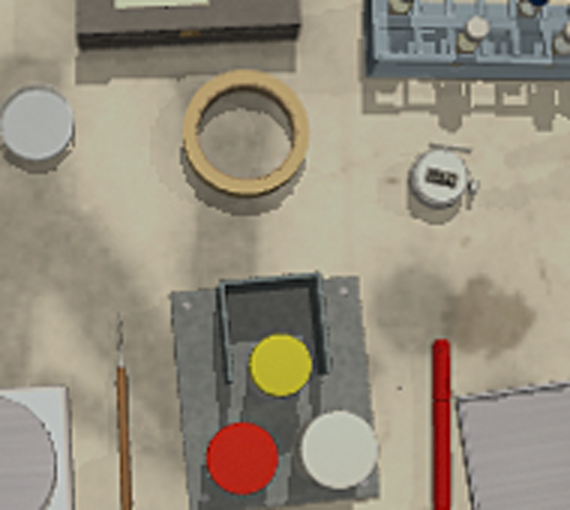

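View pics/scene0.png

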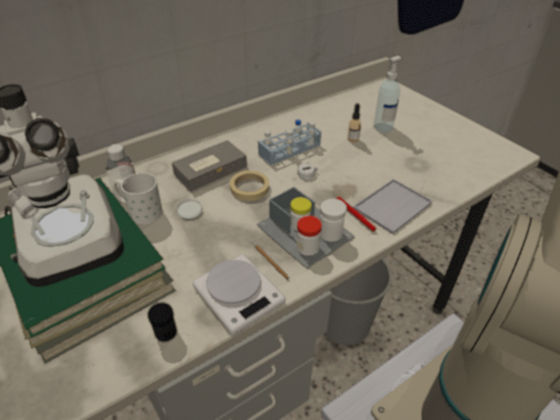

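The top view shows the caddy with its rear jar yellow-capped at (303,211), red at (290,242) and white at (323,240). The tray is at (398,242), the pan at (205,245), the pen at (357,232), the needle at (251,235) and the counter at (357,150).

There are two jar_small candidates: the yellow cap at (303,211) and a black one at (134,252). The yellow one in the caddy pocket is the one meant, and the enlarged crop confirms it. The black one is the look-alike.

Next I'll cross-check with the scene camera and get the yaws of the tray and caddy.

Run:
```python
from h import *
for c in('scene','top'):
    im,d=vision.get_image(c);W=world(c,d)
    for n,h in(('jar_large',86),('jar_medium',78),('jar_small',70)):
        for r in models.silhouettes(c,n)[:2]:
            m=r['pixels']&(abs(W[...,2]-h)<3.5)
            if m.sum()>20 and W[m][:,1].mean()<200:
                (x,y),(a,b),_=cv2.minAreaRect(W[m][:,:2].astype(np.float32));print(c,n,round(x,1),round(y,1),round(a,1),round(b,1))
    for n,lo,hi in(('side_tray',-5,15),('balance',29,35),('caddy',3,9),('caddy',55,64)):
        r=models.silhouettes(c,n)
        if r:
            m=r[0]['pixels']&(W[...,2]>lo)&(W[...,2]<hi)
            m=cv2.morphologyEx(m.astype(np.uint8),cv2.MORPH_OPEN,np.ones((3,3))).astype(bool) if lo!=55 else m
            if m.sum()>5: print(c,n,lo,cv2.minAreaRect(W[m][:,:2].astype(np.float32)),m.sum())
```

```text
scene jar_large 438.6 -97.5 54.1 50.0
scene jar_medium 432.3 -32.8 49.1 47.0
scene jar_small 497.6 -60.7 43.0 42.2
scene side_tray -5 ((430.1783447265625, -284.182373046875), (117.288818359375, 161.46861267089844), 9.053559303283691) 2241
scene balance 29 ((428.63336181640625, 152.49163818359375), (101.18887329101562, 101.69047546386719), 60.80309295654297) 1684
scene caddy 3 ((479.9484558105469, -61.63563537597656), (168.70913696289062, 144.25845336914062), 4.824850559234619) 1254
scene caddy 55 ((528.1446533203125, -58.30677795410156), (73.985595703125, 78.00556182861328), 6.676563739776611) 169
top jar_large 439.6 -97.5 52.1 51.4
top jar_medium 434.5 -31.3 48.3 46.9
top jar_small 499.0 -59.1 40.8 41.7
top side_tray -5 ((432.2691955566406, -285.9781188964844), (115.67324829101562, 162.39161682128906), 7.259377479553223) 3317
top balance 29 ((429.61749267578125, 151.94830322265625), (100.86504364013672, 99.81148529052734), 89.51268768310547) 1565
top caddy 3 ((481.4991760253906, -61.03369140625), (168.30877685546875, 144.21487426757812), 4.9854865074157715) 2447
top caddy 55 ((528.1535034179688, -56.7224006652832), (70.90027618408203, 74.029052734375), 4.828430652618408) 195
```

>>> play_rows(
  increments=[
    [[0,0,0],[0,0,-10]],
    [[0,0,0],[0,0,-20]],
    [[0,0,0],[0,0,-30]],
    [[0,0,0],[0,0,-40]],
    [[0,0,0],[0,0,-50]],
    [[0,0,0],[0,0,-60]],
    [[0,0,0],[0,0,-71.2]],
    [[0,0,0],[0,0,-71.2]],
  ],
  hand=0.2,
  squeeze=30,
)

```text
time: 3.3
tcp_pos: [209.1, -615.5, 231.2]
orientation: [0.0, 0.708, 0.706, 0.0]
contact_force: [-0.0, -0.2, -0.4]
grip_width: 68.2
grasp_force: 0.0
```

>>> play_rows(
  increments=[
    [[0.03,0.013,0],[0,0,0]],
    [[0.08,0.035,0],[0,0,0]],
    [[0.13,0.058,0],[0,0,0]],
    [[0.18,0.08,0],[0,0,0]],
    [[0.23,0.102,0],[0,0,0]],
    [[0.28,0.124,0],[0,0,0]],
    [[0.33,0.147,0],[0,0,0]],
    [[0.38,0.169,0],[0,0,0]],
  ],
)

```text
time: 4.3
tcp_pos: [379.3, -234.0, 231.7]
orientation: [0.001, 0.709, 0.705, 0.0]
contact_force: [0.9, -0.8, -0.1]
grip_width: 68.3
grasp_force: 0.0
```

>>> play_rows(
  increments=[
    [[0.046,0.02,0.03],[0,0,0]],
    [[0.092,0.041,0.06],[0,0,0]],
    [[0.138,0.061,0.09],[0,0,0]],
    [[0.138,0.061,0.09],[0,0,0]],
    [[0.138,0.061,0.09],[0,0,0]],
  ],
)

```text
time: 4.92
tcp_pos: [439.4, -97.9, 141.4]
orientation: [0.0, 0.708, 0.706, -0.0]
contact_force: [0.5, -0.0, 0.1]
grip_width: 68.4
grasp_force: 0.0
```

Run:
```python
from h import *
im,d=save('scene','s1.png',(240,100,420,280),3.3)
```

```text
(no output)
```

View pics/s1.png

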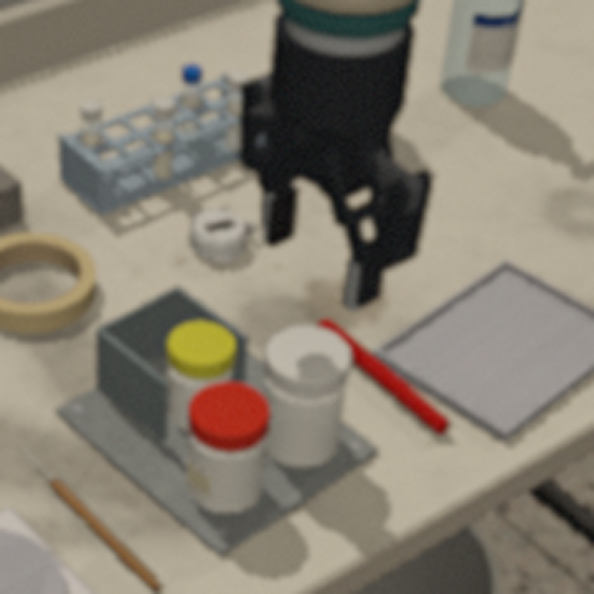

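The fingers straddle the white jar along x, at about (375,190) in the full picture, and nothing is in their way. I'll descend and grip.

>>> play_rows(
  increments=[
    [[0,0,0.015],[0,0,0]],
    [[0,0,0.035],[0,0,0]],
    [[0,0,0.055],[0,0,0]],
    [[0,0,0.07],[0,0,0]],
    [[0,0,0.08],[0,0,0]],
    [[0,0,0.088],[0,0,0]],
    [[0,0,0.088],[0,0,0]],
  ],
)

```text
time: 5.85
tcp_pos: [439.3, -97.9, 53.2]
orientation: [-0.0, 0.708, 0.707, -0.0]
contact_force: [0.2, -1.0, 0.6]
grip_width: 68.3
grasp_force: 0.0
```

>>> play_rows(
  increments=[
    [[0,0,0],[0,0,0]],
    [[0,0,0],[0,0,0]],
    [[0,0,0],[0,0,0]],
    [[0,0,0],[0,0,0]],
    [[0,0,0],[0,0,0]],
    [[0,0,0],[0,0,0]],
  ],
  hand=0.5,
  squeeze=30,
)

```text
time: 6.6
tcp_pos: [439.7, -97.6, 53.8]
orientation: [0.0, 0.707, 0.707, 0.0]
contact_force: [-0.7, -0.2, 5.7]
grip_width: 54.1
grasp_force: 31.6
```

>>> play_rows(
  increments=[
    [[0,0,-0.01],[0,0,0]],
    [[0,0,-0.03],[0,0,0]],
    [[0,0,-0.05],[0,0,0]],
    [[-0.03,0,-0.06],[0,0,0]],
    [[-0.07,-0.001,-0.06],[0,0,0]],
    [[-0.11,-0.002,-0.06],[0,0,0]],
    [[-0.15,-0.002,-0.06],[0,0,0]],
    [[-0.185,-0.003,-0.06],[0,0,0]],
  ],
)

```text
time: 7.6
tcp_pos: [436.3, -284.1, 113.8]
orientation: [0.0, 0.708, 0.707, 0.0]
contact_force: [1.0, 1.1, 0.1]
grip_width: 54.2
grasp_force: 31.8
```

>>> play_rows(
  increments=[
    [[-0.025,0,0],[0,0,0]],
    [[-0.04,0,0.01],[0,0,0]],
    [[-0.04,0,0.03],[0,0,0]],
    [[-0.04,0,0.045],[0,0,0]],
    [[-0.04,0,0.054],[0,0,0]],
    [[-0.04,0,0.058],[0,0,0]],
    [[-0.04,0,0.061],[0,0,0]],
    [[-0.04,0,0.0615],[0,0,0]],
  ],
)

```text
time: 8.6
tcp_pos: [436.6, -322.5, 52.0]
orientation: [0.0, 0.707, 0.707, 0.0]
contact_force: [0.2, 0.0, -0.3]
grip_width: 54.2
grasp_force: 31.8
```

>>> play_rows(
  increments=[
    [[0,0,0.0005],[0,0,0]],
    [[0,0,0.001],[0,0,0]],
    [[0,0,0.001],[0,0,0]],
  ],
)

```text
time: 8.98
tcp_pos: [436.6, -322.6, 51.9]
orientation: [0.001, 0.707, 0.707, -0.0]
contact_force: [-1.2, 2.3, 7.5]
grip_width: 54.2
grasp_force: 32.4
```

>>> play_rows(
  increments=[
    [[0,0,0],[0,0,0]],
    [[0,0,0],[0,0,0]],
    [[0,0,0],[0,0,0]],
    [[0,0,0],[0,0,0]],
  ],
  hand=0.2,
)

```text
time: 9.48
tcp_pos: [436.4, -322.5, 50.7]
orientation: [-0.0, 0.707, 0.707, 0.0]
contact_force: [0.1, -0.4, -1.2]
grip_width: 68.3
grasp_force: 0.0
```

>>> play_rows(
  increments=[
    [[0,0,-0.01],[0,0,0]],
    [[0,0,-0.03],[0,0,0]],
    [[0,0,-0.05],[0,0,0]],
    [[0,0,-0.07],[0,0,0]],
    [[0.03,0,-0.09],[0,0,0]],
    [[0.08,0,-0.09],[0,0,0]],
    [[0.13,0,-0.09],[0,0,0]],
    [[0.18,0,-0.09],[0,0,0]],
  ],
)

```text
time: 10.48
tcp_pos: [436.7, -141.1, 141.6]
orientation: [0.001, 0.707, 0.707, 0.0]
contact_force: [0.1, 0.4, 0.1]
grip_width: 68.3
grasp_force: 0.0
```

>>> play_rows(
  increments=[
    [[0.05,-0.001,0],[0,0,0]],
    [[0.09,-0.002,0],[0,0,0]],
    [[0.11,-0.0025,0],[0,0,0]],
    [[0.11,-0.0025,0.01],[0,0,0]],
    [[0.11,-0.0025,0.03],[0,0,0]],
    [[0.11,-0.0025,0.05],[0,0,0]],
    [[0.11,-0.0025,0.05],[0,0,0]],
  ],
  hand=0.23,
)

```text
time: 11.35
tcp_pos: [432.9, -33.8, 89.6]
orientation: [-0.001, 0.708, 0.706, -0.001]
contact_force: [-0.8, -0.5, 1.0]
grip_width: 65.5
grasp_force: 0.0
```

>>> play_rows(
  increments=[
    [[0,0,0.01],[0,0,0]],
    [[0,0,0.025],[0,0,0]],
    [[0,0,0.037],[0,0,0]],
    [[0,0,0.044],[0,0,0]],
    [[0,0,0.0458],[0,0,0]],
    [[0,0,0.0458],[0,0,0]],
  ],
)

```text
time: 12.1
tcp_pos: [434.1, -32.5, 45.1]
orientation: [0.0, 0.707, 0.707, 0.0]
contact_force: [0.2, 0.7, -0.9]
grip_width: 65.8
grasp_force: 0.0
```

>>> play_rows(
  increments=[
    [[0,0,0],[0,0,0]],
    [[0,0,0],[0,0,0]],
    [[0,0,0],[0,0,0]],
    [[0,0,0],[0,0,0]],
    [[0,0,0],[0,0,0]],
    [[0,0,0],[0,0,0]],
  ],
  hand=0.55,
)

```text
time: 12.85
tcp_pos: [434.3, -32.5, 45.5]
orientation: [0.0, 0.707, 0.707, 0.0]
contact_force: [-1.4, 0.1, 6.3]
grip_width: 50.0
grasp_force: 30.8
```

>>> play_rows(
  increments=[
    [[0,0,-0.01],[0,0,0]],
    [[0,0,-0.03],[0,0,0]],
    [[0,0,-0.05],[0,0,0]],
    [[-0.03,-0.001,-0.06],[0,0,0]],
    [[-0.07,-0.003,-0.06],[0,0,0]],
    [[-0.11,-0.005,-0.06],[0,0,0]],
    [[-0.15,-0.007,-0.06],[0,0,0]],
    [[-0.185,-0.008,-0.06],[0,0,0]],
  ],
)

```text
time: 13.85
tcp_pos: [425.5, -219.2, 105.5]
orientation: [0.0, 0.708, 0.707, -0.0]
contact_force: [0.4, 0.5, -0.1]
grip_width: 50.2
grasp_force: 31.3
```

>>> play_rows(
  increments=[
    [[-0.02,0,0],[0,0,0]],
    [[-0.03,0,0.01],[0,0,0]],
    [[-0.03,0,0.03],[0,0,0]],
    [[-0.03,0,0.045],[0,0,0]],
    [[-0.03,0,0.054],[0,0,0]],
    [[-0.03,0,0.06],[0,0,0]],
    [[-0.03,0,0.0624],[0,0,0]],
    [[-0.03,0,0.0624],[0,0,0]],
  ],
)

```text
time: 14.85
tcp_pos: [426.0, -247.3, 43.5]
orientation: [0.0, 0.707, 0.707, -0.0]
contact_force: [-1.3, 1.0, 6.2]
grip_width: 49.9
grasp_force: 31.9
```

>>> play_rows(
  increments=[
    [[0,0,0],[0,0,0]],
    [[0,0,0],[0,0,0]],
    [[0,0,0],[0,0,0]],
    [[0,0,0],[0,0,0]],
  ],
  hand=0.2,
)

```text
time: 15.35
tcp_pos: [425.9, -247.5, 42.6]
orientation: [-0.0, 0.707, 0.707, 0.0]
contact_force: [-0.2, 0.1, -0.1]
grip_width: 68.3
grasp_force: 0.0
```

>>> play_rows(
  increments=[
    [[0,0,-0.01],[0,0,0]],
    [[0,0,-0.03],[0,0,0]],
    [[0,0,-0.05],[0,0,0]],
    [[0,0,-0.075],[0,0,0]],
    [[0.04,0.015,-0.09],[0,0,0]],
    [[0.09,0.03,-0.09],[0,0,0]],
    [[0.14,0.05,-0.09],[0,0,0]],
    [[0.14,0.05,-0.09],[0,0,0]],
  ],
)

```text
time: 16.35
tcp_pos: [478.3, -102.2, 133.8]
orientation: [0.0, 0.704, 0.71, 0.002]
contact_force: [0.1, -0.0, -0.4]
grip_width: 68.2
grasp_force: 0.0
```

Run:
```python
from h import *
for c in('scene','top'):
    im,d=save(c,c+'2.png');W=world(c,d)
    for n,lo,hi in(('jar_large',78,92),('jar_medium',70,83),('jar_small',64,76)):
        for r in models.silhouettes(c,n)[:2]:
            m=r['pixels']&(W[...,2]>lo)&(W[...,2]<hi)
            if m.sum()>20 and W[m][:,1].mean()<200:
                (x,y),(a,b),_=cv2.minAreaRect(W[m][:,:2].astype(np.float32));print(c,n,round(x,1),round(y,1),round(a,1),round(b,1),np.median(W[m][:,2]))
```

```text
scene jar_large 435.8 -323.6 54.1 52.5 82.36630033577728
scene jar_medium 425.3 -246.0 46.5 48.6 74.47381594898945
scene jar_small 498.0 -59.3 44.3 41.9 69.3712725193941
top jar_small 499.7 -59.2 42.5 42.4 70.71620779432902
```

View pics/scene2.png

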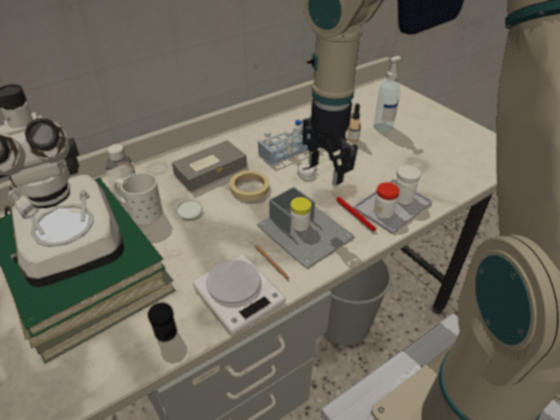

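The red jar at (388,195) and white jar at (408,180) stand upright in the tray. The yellow jar at (300,213) is alone in the pocket with its front clear.

>>> play_rows(
  increments=[
    [[0.024,0.012,0],[0,0,0]],
    [[0.048,0.023,0],[0,0,0]],
    [[0.048,0.023,0.02],[0,0,0]],
    [[0.048,0.023,0.04],[0,0,0]],
    [[0.048,0.023,0.045],[0,0,0]],
  ],
  hand=0.25,
)

```text
time: 17.38
tcp_pos: [498.1, -60.0, 86.7]
orientation: [-0.001, 0.708, 0.707, -0.001]
contact_force: [0.0, -0.6, -0.3]
grip_width: 63.9
grasp_force: 0.0
```

>>> play_rows(
  increments=[
    [[0,0,0.008],[0,0,0]],
    [[0,0,0.018],[0,0,0]],
    [[0,0,0.028],[0,0,0]],
    [[0,0,0.038],[0,0,0]],
    [[0,0,0.046],[0,0,0]],
    [[0,0,0.0505],[0,0,0]],
    [[0,0,0.0505],[0,0,0]],
  ],
)

```text
time: 18.25
tcp_pos: [498.8, -59.4, 36.8]
orientation: [-0.0, 0.707, 0.707, -0.0]
contact_force: [-0.3, -1.1, 0.4]
grip_width: 63.9
grasp_force: 0.0
```

>>> play_rows(
  increments=[
    [[0,0,0],[0,0,0]],
    [[0,0,0],[0,0,0]],
    [[0,0,0],[0,0,0]],
    [[0,0,0],[0,0,0]],
    [[0,0,0],[0,0,0]],
    [[0,0,0],[0,0,0]],
    [[0,0,0],[0,0,0]],
  ],
  hand=0.6,
)

```text
time: 19.12
tcp_pos: [499.2, -59.5, 37.5]
orientation: [0.0, 0.707, 0.707, 0.0]
contact_force: [-1.5, 0.2, 5.1]
grip_width: 44.0
grasp_force: 30.6
```

>>> play_rows(
  increments=[
    [[0,0,-0.01],[0,0,0]],
    [[0,0,-0.03],[0,0,0]],
    [[0,0,-0.055],[0,0,0]],
    [[0,0,-0.08],[0,0,0]],
    [[0.02,-0.007,-0.09],[0,0,0]],
    [[0.06,-0.02,-0.09],[0,0,0]],
    [[0.105,-0.035,-0.09],[0,0,0]],
    [[0.15,-0.05,-0.09],[0,0,0]],
  ],
)

```text
time: 20.12
tcp_pos: [447.4, 92.9, 126.9]
orientation: [-0.0, 0.707, 0.707, -0.0]
contact_force: [0.2, 0.7, -0.7]
grip_width: 44.0
grasp_force: 30.7
```

>>> play_rows(
  increments=[
    [[0.04,-0.013,0],[0,0,0]],
    [[0.0614,-0.0196,0.01],[0,0,0]],
    [[0.0614,-0.0196,0.03],[0,0,0]],
    [[0.0614,-0.0196,0.045],[0,0,0]],
    [[0.0614,-0.0196,0.055],[0,0,0]],
    [[0.0614,-0.0196,0.0615],[0,0,0]],
    [[0.0614,-0.0196,0.0645],[0,0,0]],
    [[0.0614,-0.0196,0.0645],[0,0,0]],
  ],
)

```text
time: 21.12
tcp_pos: [429.0, 152.1, 63.4]
orientation: [0.0, 0.707, 0.707, 0.0]
contact_force: [-2.8, -0.0, 8.7]
grip_width: 44.1
grasp_force: 31.3
```

>>> play_rows(
  increments=[
    [[0,0,0],[0,0,0]],
    [[0,0,0],[0,0,0]],
    [[0,0,0],[0,0,0]],
    [[0,0,0],[0,0,0]],
  ],
  hand=0.2,
)

```text
time: 21.62
tcp_pos: [429.5, 151.9, 62.6]
orientation: [0.0, 0.707, 0.707, -0.0]
contact_force: [0.2, 0.8, -1.0]
grip_width: 68.1
grasp_force: 0.0
```

>>> play_rows(
  increments=[
    [[0,0,-0.01],[0,0,0]],
    [[0,0,-0.03],[0,0,0]],
    [[0,0,-0.055],[0,0,0]],
    [[0,0,-0.07],[0,0,0]],
    [[-0.04,0,-0.07],[0,0,0]],
    [[-0.09,0,-0.07],[0,0,0]],
    [[-0.14,0,-0.07],[0,0,0]],
    [[-0.19,0,-0.07],[0,0,0]],
  ],
)

```text
time: 22.62
tcp_pos: [429.5, -39.6, 133.3]
orientation: [0.0, 0.707, 0.707, 0.0]
contact_force: [0.5, -0.7, 0.1]
grip_width: 68.3
grasp_force: 0.0
```

>>> play_rows(
  increments=[
    [[-0.05,0,0],[0,0,0]],
    [[-0.1,0,0],[0,0,0]],
    [[-0.15,0,0],[0,0,0]],
    [[-0.19,-0.002,0],[0,0,0]],
    [[-0.209,-0.003,0],[0,0,0]],
    [[-0.209,-0.0034,0.01],[0,0,0]],
    [[-0.209,-0.0034,0.02],[0,0,0]],
  ],
  hand=0.22,
)

```text
time: 23.5
tcp_pos: [425.8, -245.8, 112.2]
orientation: [-0.0, 0.707, 0.707, 0.0]
contact_force: [-0.1, 0.3, -0.8]
grip_width: 66.5
grasp_force: 0.0
```

Run:
```python
from h import *
print(ctrl.get_state()['tcp_pos'])
for c in('scene','top'):
    im,d=save(c,c+'3.png',(180,120,440,315) if c=='scene' else None,3 if c=='scene' else 1);W=world(c,d)
    for n,lo,hi in(('jar_large',78,92),('jar_medium',70,83),('jar_small',90,102),('balance',29,35)):
        for r in models.silhouettes(c,n)[:2]:
            m=r['pixels']&(W[...,2]>lo)&(W[...,2]<hi)
            if m.sum()>20 and W[m][:,1].mean()<200:
                (x,y),(a,b),_=cv2.minAreaRect(W[m][:,:2].astype(np.float32));print(c,n,round(x,1),round(y,1),round(a,1),round(b,1),np.median(W[m][:,2]))
```

```text
[ 425.83792007 -245.83014636  112.16308136]
scene jar_large 430.6 -315.7 50.6 36.0 82.3563531007648
scene jar_medium 424.5 -245.2 47.2 48.6 74.39408032651158
scene jar_small 427.6 151.6 44.4 42.3 95.51642394164907
scene balance 423.7 154.2 102.7 95.9 31.078866217046937
top jar_medium 426.2 -244.2 44.8 46.4 75.50418056120668
top jar_small 429.2 151.6 40.6 38.2 96.29537922304849
top balance 429.5 152.9 102.8 99.9 32.28248958568781
```

View pics/scene3.png

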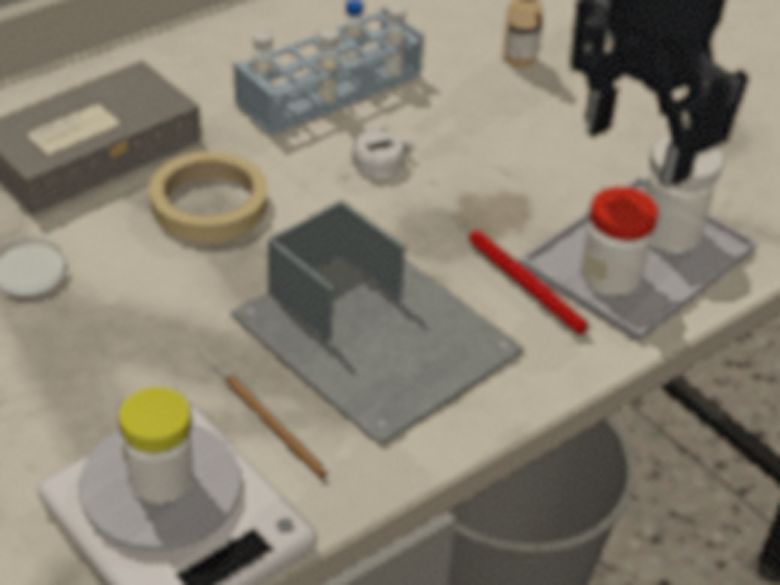

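The yellow jar stands upright in the middle of the pan, at (231,268) in the full picture. The pocket is empty and the pen, needle and counter are unmoved. Next I'll return the red jar.

>>> play_rows(
  increments=[
    [[0,0,0.02],[0,0,0]],
    [[0,0,0.035],[0,0,0]],
    [[0,0,0.05],[0,0,0]],
    [[0,0,0.06],[0,0,0]],
    [[0,0,0.067],[0,0,0]],
    [[0,0,0.0696],[0,0,0]],
    [[0,0,0.0696],[0,0,0]],
  ],
)

```text
time: 24.88
tcp_pos: [426.0, -247.1, 43.1]
orientation: [0.0, 0.707, 0.707, 0.0]
contact_force: [0.6, 0.5, 0.7]
grip_width: 67.0
grasp_force: 0.0
```

>>> play_rows(
  increments=[
    [[0,0,0],[0,0,0]],
    [[0,0,0],[0,0,0]],
    [[0,0,0],[0,0,0]],
    [[0,0,0],[0,0,0]],
    [[0,0,0],[0,0,0]],
    [[0,0,0],[0,0,0]],
  ],
  hand=0.55,
)

```text
time: 25.62
tcp_pos: [426.2, -247.2, 43.5]
orientation: [0.0, 0.707, 0.707, 0.0]
contact_force: [-0.6, 0.4, 5.3]
grip_width: 49.9
grasp_force: 30.9
```

>>> play_rows(
  increments=[
    [[0,0,-0.01],[0,0,0]],
    [[0,0,-0.03],[0,0,0]],
    [[0,0,-0.05],[0,0,0]],
    [[0.03,0.001,-0.06],[0,0,0]],
    [[0.07,0.003,-0.06],[0,0,0]],
    [[0.11,0.005,-0.06],[0,0,0]],
    [[0.15,0.006,-0.06],[0,0,0]],
    [[0.185,0.0077,-0.06],[0,0,0]],
  ],
)

```text
time: 26.62
tcp_pos: [433.7, -60.6, 103.5]
orientation: [0.0, 0.707, 0.707, 0.0]
contact_force: [-0.6, -0.3, -0.6]
grip_width: 50.4
grasp_force: 31.3
```

>>> play_rows(
  increments=[
    [[0.02,0,0],[0,0,0]],
    [[0.03,0,0.01],[0,0,0]],
    [[0.03,0,0.03],[0,0,0]],
    [[0.03,0,0.045],[0,0,0]],
    [[0.03,0,0.053],[0,0,0]],
    [[0.03,0,0.0565],[0,0,0]],
    [[0.03,0,0.0583],[0,0,0]],
    [[0.03,0,0.0583],[0,0,0]],
  ],
)

```text
time: 27.62
tcp_pos: [433.8, -32.1, 45.5]
orientation: [0.0, 0.707, 0.707, 0.0]
contact_force: [-0.9, 0.5, 3.8]
grip_width: 50.2
grasp_force: 31.6
```

>>> play_rows(
  increments=[
    [[0,0,0],[0,0,0]],
    [[0,0,0],[0,0,0]],
    [[0,0,0],[0,0,0]],
    [[0,0,0],[0,0,0]],
  ],
  hand=0.23,
)

```text
time: 28.12
tcp_pos: [433.7, -32.1, 44.7]
orientation: [0.0, 0.707, 0.707, 0.0]
contact_force: [0.1, 0.5, 0.2]
grip_width: 65.6
grasp_force: 0.0
```

>>> play_rows(
  increments=[
    [[0,0,-0.01],[0,0,0]],
    [[0,0,-0.03],[0,0,0]],
    [[0,0,-0.055],[0,0,0]],
    [[0,0,-0.08],[0,0,0]],
    [[-0.04,0,-0.095],[0,0,0]],
    [[-0.09,0,-0.095],[0,0,0]],
    [[-0.14,0,-0.095],[0,0,0]],
    [[-0.19,0,-0.095],[0,0,0]],
  ],
)

```text
time: 29.12
tcp_pos: [433.5, -223.7, 140.6]
orientation: [0.0, 0.707, 0.707, 0.0]
contact_force: [1.0, 0.7, 0.0]
grip_width: 65.9
grasp_force: 0.0
```

>>> play_rows(
  increments=[
    [[-0.05,0.001,0],[0,0,0]],
    [[-0.09,0.002,0],[0,0,0]],
    [[-0.1004,0.0028,0],[0,0,0]],
    [[-0.1004,0.0028,0.01],[0,0,0]],
    [[-0.1004,0.0028,0.03],[0,0,0]],
    [[-0.1004,0.0028,0.04],[0,0,0]],
  ],
  hand=0.2,
)

```text
time: 29.88
tcp_pos: [436.0, -320.0, 98.7]
orientation: [-0.001, 0.706, 0.708, 0.0]
contact_force: [-0.3, -0.4, -0.1]
grip_width: 68.4
grasp_force: 0.0
```

Run:
```python
from h import *
print(ctrl.get_state()['tcp_pos'])
for c in('scene','top'):
    im,d=vision.get_image(c);W=world(c,d)
    for n,lo,hi in(('jar_large',78,92),('jar_medium',73,83)):
        for r in models.silhouettes(c,n)[:1]:
            m=r['pixels']&(W[...,2]>lo)&(W[...,2]<hi)
            if m.sum()>20:
                (x,y),(a,b),_=cv2.minAreaRect(W[m][:,:2].astype(np.float32));print(c,n,round(x,1),round(y,1),round(a,1),round(b,1),np.median(W[m][:,2]))
```

```text
[ 436.02893053 -319.99947835   98.67036783]
scene jar_large 436.5 -321.5 50.1 52.9 82.40888478782858
scene jar_medium 431.3 -31.9 46.3 48.7 76.49949483510414
top jar_medium 433.0 -31.8 49.0 48.3 77.67915542927801
```

>>> play_rows(
  increments=[
    [[0,0,0.01],[0,0,0]],
    [[0,0,0.025],[0,0,0]],
    [[0,0,0.037],[0,0,0]],
    [[0,0,0.045],[0,0,0]],
    [[0,0,0.0485],[0,0,0]],
    [[0,0,0.0485],[0,0,0]],
  ],
)

```text
time: 30.92
tcp_pos: [436.4, -322.4, 51.0]
orientation: [-0.0, 0.707, 0.707, 0.0]
contact_force: [-0.0, -0.4, 0.3]
grip_width: 68.1
grasp_force: 0.0
```

>>> play_rows(
  increments=[
    [[0,0,0],[0,0,0]],
    [[0,0,0],[0,0,0]],
    [[0,0,0],[0,0,0]],
    [[0,0,0],[0,0,0]],
    [[0,0,0],[0,0,0]],
    [[0,0,0],[0,0,0]],
  ],
  hand=0.5,
)

```text
time: 31.68
tcp_pos: [436.7, -322.6, 51.7]
orientation: [0.0, 0.707, 0.707, 0.0]
contact_force: [-0.3, 0.6, 5.1]
grip_width: 54.4
grasp_force: 31.8
```

>>> play_rows(
  increments=[
    [[0,0,-0.01],[0,0,0]],
    [[0,0,-0.03],[0,0,0]],
    [[0,0,-0.05],[0,0,0]],
    [[0.03,0,-0.06],[0,0,0]],
    [[0.07,0.001,-0.06],[0,0,0]],
    [[0.11,0.002,-0.06],[0,0,0]],
    [[0.15,0.0029,-0.06],[0,0,0]],
    [[0.19,0.0029,-0.06],[0,0,0]],
  ],
)

```text
time: 32.67
tcp_pos: [439.5, -131.3, 111.6]
orientation: [0.0, 0.707, 0.707, 0.0]
contact_force: [0.5, -0.2, -0.4]
grip_width: 53.6
grasp_force: 31.8
```

>>> play_rows(
  increments=[
    [[0.025,0,0],[0,0,0]],
    [[0.035,0,0.01],[0,0,0]],
    [[0.035,0,0.03],[0,0,0]],
    [[0.035,0,0.045],[0,0,0]],
    [[0.035,0,0.053],[0,0,0]],
    [[0.035,0,0.0565],[0,0,0]],
    [[0.035,0,0.0583],[0,0,0]],
    [[0.035,0,0.0583],[0,0,0]],
  ],
)

```text
time: 33.67
tcp_pos: [439.5, -97.5, 53.7]
orientation: [0.0, 0.707, 0.707, 0.0]
contact_force: [-0.3, 1.1, 4.3]
grip_width: 53.9
grasp_force: 32.1
```

>>> play_rows(
  increments=[
    [[0,0,0],[0,0,0]],
    [[0,0,0],[0,0,0]],
    [[0,0,0],[0,0,0]],
    [[0,0,0],[0,0,0]],
  ],
  hand=0.2,
)

```text
time: 34.17
tcp_pos: [439.4, -97.5, 52.9]
orientation: [-0.0, 0.707, 0.707, 0.0]
contact_force: [0.1, -0.1, -0.4]
grip_width: 68.3
grasp_force: 0.0
```

>>> play_rows(
  increments=[
    [[0,0,-0.01],[0,0,0]],
    [[0,0,-0.03],[0,0,0]],
    [[0,0,-0.055],[0,0,0]],
    [[0,0,-0.08],[0,0,0]],
    [[-0.04,0,-0.12],[0,0,0]],
    [[-0.09,0,-0.14],[0,0,0]],
    [[-0.14,0,-0.14],[0,0,0]],
    [[-0.19,0,-0.14],[0,0,0]],
  ],
)

```text
time: 35.17
tcp_pos: [439.1, -289.2, 194.2]
orientation: [0.001, 0.707, 0.707, 0.0]
contact_force: [0.8, -0.4, -0.1]
grip_width: 68.1
grasp_force: 0.0
```

>>> play_rows(
  increments=[
    [[-0.05,0,0],[0,0,0]],
    [[-0.1,0,0],[0,0,0]],
    [[-0.13,0,0],[0,0,0]],
    [[-0.13,0,0],[0,0,0]],
    [[-0.13,0,0],[0,0,0]],
  ],
)

```text
time: 35.8
tcp_pos: [439.3, -416.1, 193.2]
orientation: [-0.0, 0.707, 0.707, 0.0]
contact_force: [0.7, 0.1, -0.5]
grip_width: 68.5
grasp_force: 0.0
```

Run:
```python
from h import *
print(ctrl.get_state()['tcp_pos'])
for c in('scene','top'):
    im,d=save(c,c+'4.png');W=world(c,d)
    for n,lo,hi in(('jar_large',80,92),('jar_medium',73,83),('jar_small',90,102)):
        for r in models.silhouettes(c,n)[:2]:
            m=r['pixels']&(W[...,2]>lo)&(W[...,2]<hi)
            if m.sum()>20:
                (x,y),(a,b),_=cv2.minAreaRect(W[m][:,:2].astype(np.float32));print(c,n,round(x,1),round(y,1),round(a,1),round(b,1),np.median(W[m][:,2]))
```

```text
[ 439.27684058 -416.13883789  193.20244081]
scene jar_large 437.1 -98.4 51.2 53.4 84.39339767229387
scene jar_medium 432.1 -32.7 48.3 48.3 76.50791469964759
scene jar_small 427.6 151.5 44.0 43.5 95.4971476283904
top jar_large 439.6 -98.5 54.2 51.5 85.6300357633404
top jar_medium 434.0 -31.7 47.8 47.5 77.58918655717025
top jar_small 429.2 151.5 42.8 41.1 96.48880588533825
```

View pics/scene4.png

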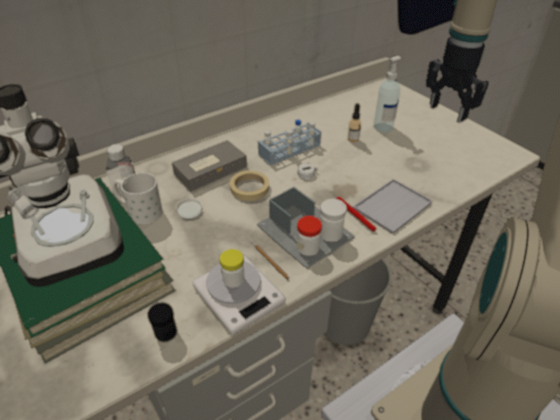

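The yellow jar is on the pan at (232,268). The red jar (309,236) and white jar (332,219) are back within about 1 mm of their measured starts. The rear pocket and the tray are empty, nothing else has moved, and the arm is clear.

```bash
python3 -c "
from h import *
print(ctrl.hand_in())"
```

```text
the job is handed in; nothing more can be done
None
```

The job is done and handed in at about 36 s: the yellow-capped rear jar stands in the middle of the balance pan, the white- and red-capped jars are back within about 1 mm of where they started, the rear pocket is empty, and the pen, needle and counter look unmoved in the last picture.

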